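Unbox the flow cell and hold it square in the fixture

ROBOT

A 6-joint arm with a two-finger parallel gripper is mounted at the origin on the work surface. World frame = base frame: x ahead of the robot, y to its left, z up, the work surface at z = 0. Lengths are in m, angles in rad, forces in N, time in s.
With the tool pointing down it reaches from about 0.35 to 0.775 m from the base axis. Payload 7.3 kg.
Tool frame: the origin (TCP) lies at the centre of the arm's flange, where the gripper is bolted on; the fingertips stand 178 mm ahead of it and the grasp point (between the pads) lies 159 mm ahead of it (tip_extent is the distance from the TCP to the fingertips, in m); z points along the fingers, y is the line along which they close (so a half turn about z gives the same grasp; the last joint's range is limited). The gripper opens to 92 mm and grips with 3 to 60 N. Pads are 19 mm wide; open, the fingers measure 130 mm over their backs; the gripper's body (75 mm by 190 mm) begins 47 mm behind the grasp point.
Start: joints at [-1.266, 0.342, 1.524, -0, 1.275, -0.146], TCP at [0.229, -0.473, 0.405] pointing down, gripper open.
Joint ranges: [-2.53, 2.53], [-0.77, 2.02], [0.04, 2.7], [-1, 4.14], [0.28, 2.66], [-3.11, 3.11]. Speed limits (rad/s): [2.57, 2.57, 3.14, 3.14, 3.14, 3.14].

INTERFACE

Orientations are given as [roll, pitch, yaw] about the fixed x, y, z axes, in that order (R = Rz(yaw) Ry(pitch) Rx(roll)).
In Python, from cell import * gives the robot as it stands.
- The arm moves only by the tool arm_command, never from a script. Its arguments are lists of equal length, an entry for each row: "xyz": the shift along the world's x, y, z in mm, a list of three; "spin": the turn about the world's z in degrees. In form: {"xyz": [[tx, ty, tz], ...], "spin": [spin, ...]}. A call has 1 to 20 rows; each row shifts and turns the commanded pose from where the row before left it; what a row does not reach is not made up. A row lasts 1/10 s, in which the tool goes at most 50 mm and 8.59 degrees, less where a joint would pass 70% of its speed; a pose out of reach is approached as far as the arm can. A call with a gripper value outside its range is refused whole. "jaw" is the opening, from -1 (shut) to 1 (fully open), set as the call begins (left out, the last holds). The fingers move at their own pace and stop on an object; "squeeze" is the grip in N (left out, the last holds). Time passes only in rows, so rows that do not move let the fingers close. It gives the time, the measured TCP pose, the force, the opening and the grip force at its end, in the units of the state.
- observe(): the state, without advancing time (a new reading comes with each control period).
- read_camera(name): name is "side" or "top"; returns a dict with "img" (420x560x3 uint8, red, green, blue), "depth" (420x560 float32, m along the optical axis (not along the pixel's ray), 0 where there is no reading), "fx", "fy", "cx", "cy" (pixels), "dist_coeffs" ([k1, k2, p1, p2, k3] as OpenCV has them; the pictures are not rectified), "world_from_camera" (4x4, takes a point from camera to world coordinates). Camera axes: x right, y up, looking along -z (the intrinsics and any distortion apply to the point x, -y, -z); pixel columns grow to the right and rows downward; lengths in m; the calibration is good to about 2 mm. A picture is of the moment at which its call begins.
- hand_in(): hands the job in; it is judged then, once.
The state is a dict: "time": time; "qpos": joint angles; "qvel": joint speeds; "joint_efforts": joint torques, N m; "tool_pos": TCP position; "tool_rot": TCP orientation; "contact_force": force on the tool from outside, world axes, zero at the start; "torque": the same for the moment, N m; "opening": finger opening in m; "grip_force": force on a finger pad.
Only numpy, scipy, OpenCV 4.12 (cv2) and the standard library are available. Lean on these libraries where they do the work, as an engineer would, in place of code of your own. Each camera call takes 0.05 s, during which the arm holds its last target. There are 200 camera calls.

TASK

Fold both carton flaps right back, well past upright, lift the flow-cell cassette out, and set it upright on the bed of the steel squaring fixture, lengthwise along the fence and with its end up to the stop block. Then press it with one diagonal push firmly down on the bed and against the fence at once, and finish while still holding that push: do not let go. Leave the flaps open and the other things on the bench where they are.

Things in the scene. Friction and masses are not known exactly. Their poses are not given: they have to be found in the camera images.
- carton: brown cardboard carton fixed to the bench, 190 long (its x) x 130 wide (its y) x 70 high, walls and floor 3 thick, open top between the flaps. Origin: centre of the underside.
- flap_near (a joint): angle (rad) of the flap hinged on the carton's -x top edge (hinge line along the carton's y, at carton x = -95 mm, z = 70 mm): 0 lies level inward over the carton, 1.57 upright, 2.8 folded right out (limit). It is 70 long, 124 wide, 4 thick, swings easily and stays where it is left.  Starts half raised.
- flap_far (a joint): the same for the flap hinged on the carton's +x top edge (carton x = +95 mm); it grows as the flap swings up and outward to +x. Both start at about 0.6 to 1.1, with a gap between their free edges. A finger pushed level against the free edge of a low flap can jam it: lift the edge along its arc about the hinge.
- flap_near_edge (a point): middle of the free edge of flap_near
- flap_far_edge (a point): middle of the free edge of flap_far
- cassette: plain aluminium flow-cell cassette, a block 80 long (its x) x 36 wide (its y) x 50 tall, round glass windows in its long sides, and two black ports 12 across, 10 tall on its top, at x = +-28 mm, y = 0. It stands upright on the carton's floor (3 mm above the bench), its length roughly along the carton's. Origin: centre of the underside. Mass 0.21 to 0.34 kg. It is the same either way round.
- fixture: steel squaring fixture fixed to the bench: a flat bed with a low fence along its +y side and a stop block at the +x end of the fence. Origin: centre of its underside on the bench; x runs along the fence towards the stop, y towards the fence, z up.
- bed: the fixture's flat bed plate, 190 (x) x 130 (y) x 12 thick, its top 12 mm above the bench. Origin: centre of its underside, axes as the fixture. Friction on bed and fence each takes up part of the other push: a diagonal push that meets the bed first, ending at about 12 N down and 18 N towards the fence, loads both well.
- fence: the fixture's straight fence bar, 180 (x) x 20 (y), 20 high above the bed (top 32 mm above the bench). Origin: centre of its underside, on the bed; the face to press against is at its y = -10 mm.
- stop: the fixture's stop block, 20 (x) x 46 (y), 20 high above the bed. Origin: centre of its underside, on the bed; the face that the cassette's end meets is at its x = -10 mm.
- corner (a point): the inner corner on the bed's top where fence face and stop face meet, axes as the fixture: a fully seated cassette has its origin at x = -40, y = -18, z = 0 mm from it.
- jar: small amber jar with white cap, 42 across, 52 tall (bystander, to be left alone). Origin: centre of its underside
- screwdriver: screwdriver lying flat, about 150 long (bystander, to be left alone). Origin: on its axis, where it lies on the bench
- beaker: glass beaker, 76 across, 100 tall (bystander, to be left alone). Origin: centre of its underside
- wash_bottle: white wash bottle with a spout, 72 across, 200 tall (bystander, to be left alone). Origin: centre of its underside
- weight: brass balance weight with a knob, 38 across, 57 tall (bystander, to be left alone). Origin: centre of its underside
- dish: shallow glass dish, 90 across, 18 tall (bystander, to be left alone). Origin: centre of its underside
There are look-alikes about, which are no part of the job. Of the things like the fixture, leave any that is brown; of the rest the smaller one is meant. Several things have the shape of the carton; the one meant has the colours described above.

How it is judged:
By the outcome, as a careful person would: the job done as asked, in the order asked, and still so for the second after the job is handed in, while the arm keeps its last pose, push and grip.
It also fails if it takes over 67 s, if anything falls off the work surface, if the arm or the gripper's body presses on something with over 40 N, if the wrist force passes 120 N, or if a joint passes its speed limit or range.

## Working session

There is one attempt and no reset: what is moved stays moved. The work goes in short steps, Python scripts to look and compute and a tool call to move; the robot and the scene stay as the last step left them, time stands still between calls to the robot, and variables do not carry over. Pictures are saved under pics/ and viewed, at most 10 in all, crops included, and the job is handed in when it is done.

Besides the shell and the picture viewer there is one more tool, called after "Request:" as name([rows], argument=value, ...), one row to a line, values as JSON. arm_command: Moves the arm, as the interface text tells. Its arguments: {"type":"object","properties":{"xyz":{"type":"array","items":{"type":"array","items":{"type":"number"}}},"spin":{"type":"array","items":{"type":"number"}},"jaw":{"type":"number"},"squeeze":{"type":"number"}},"required":["xyz","spin"]}

```bash
mkdir -p pics; ls; cat > h.py <<'E'
from cell import *
import numpy as np, cv2
def shot(n):
    c=read_camera(n); np.savez(f'/tmp/{n}.npz',**c); return c
def load(n): return dict(np.load(f'/tmp/{n}.npz'))
def und(c,uv):
    K=np.array([[c['fx'],0,c['cx']],[0,c['fy'],c['cy']],[0,0,1.]])
    return cv2.undistortPoints(np.array(uv,float).reshape(-1,1,2),K,np.array(c['dist_coeffs'],float)).reshape(-1,2)
def ray(c,uv):
    p=und(c,uv); T=c['world_from_camera']
    d=np.c_[p[:,0],-p[:,1],-np.ones(len(p))]@T[:3,:3].T
    return T[:3,3],d
def onz(c,uv,z):
    o,d=ray(c,uv); return o+d*((z-o[2])/d[:,2])[:,None]
def cloud(c):
    h,w=c['depth'].shape; v,u=np.mgrid[:h,:w]
    o,d=ray(c,np.c_[u.ravel(),v.ravel()])
    return (o+d*c['depth'].reshape(-1,1)).reshape(h,w,3)
def save(c,n,scale=1): cv2.imwrite(f'pics/{n}.png',cv2.cvtColor(c['img'],cv2.COLOR_RGB2BGR))
E
python3 - <<'E'
from h import *
for n in('top','side'):
    c=shot(n); save(c,n+'0'); print(n,c['world_from_camera'].round(3).tolist(),(c['depth']>0).mean(),c['dist_coeffs'])
print(observe())
E
```

```text
pics
top [[0.013, 0.993, -0.114, 0.247], [-1.0, 0.013, 0.002, -0.045], [0.004, 0.114, 0.993, 1.556], [0.0, 0.0, 0.0, 1.0]] 0.9959651360544217 [0.01776929 0.         0.         0.         0.        ]
side [[-0.896, 0.22, -0.385, -0.083], [-0.442, -0.493, 0.749, 0.99], [-0.025, 0.842, 0.539, 0.82], [0.0, 0.0, 0.0, 1.0]] 0.9959268707482993 [-0.00308833  0.          0.          0.          0.        ]
{'time': 0.1, 'qpos': array([-1.26595907e+00,  3.42649208e-01,  1.52493166e+00,  1.74250314e-05,
        1.27537660e+00, -1.45998382e-01]), 'qvel': array([ 0.00081698, -0.00238427, -0.00157231, -0.00014956,  0.00137931,
        0.00100278]), 'joint_efforts': array([ 1.34029557e-03, -4.32006383e+01, -2.44695032e+01,  7.19540985e-02,
        5.26067172e-02, -6.29418787e-05]), 'tool_pos': array([ 0.22873833, -0.47241678,  0.40411273]), 'tool_rot': array([-3.14024478e+00, -2.15039463e-04,  4.50830406e-01]), 'contact_force': array([ 0.13958722, -0.64043232, -0.35915528]), 'torque': array([0.01341114, 0.06126893, 0.02563436]), 'grip_force': 0.0, 'opening': 0.09186749039736498}
```

View pics/top0.png

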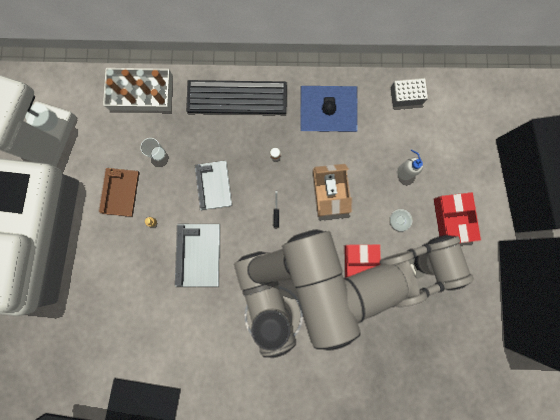

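View pics/side0.png

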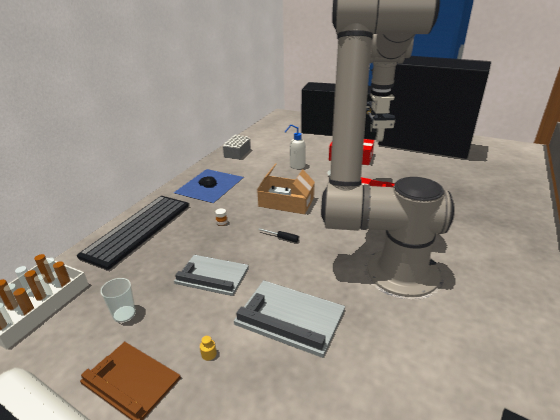

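The top view shows the brown carton at (332,192) with its cassette. The smaller grey fixture is at (213,185), the large grey one at (198,255) and the brown look-alike at (118,192). Next I measure the carton and fixture.

```bash
python3 - <<'E'
from h import *
t=load('top');s=load('side')
P=cloud(t);S=cloud(s)
def crop(c,x0,y0,x1,y1,f): return cv2.resize(cv2.cvtColor(c['img'][y0:y1,x0:x1],cv2.COLOR_RGB2BGR),None,fx=f,fy=f,interpolation=cv2.INTER_CUBIC)
a=crop(t,190,155,240,215,6); b=crop(t,305,155,360,225,6)
d=crop(s,165,245,255,305,4); e=crop(s,250,160,320,220,5)
W=np.zeros((600,800,3),np.uint8)
def put(i,x,y):
    h=min(i.shape[0],600-y);w=min(i.shape[1],800-x);W[y:y+h,x:x+w]=i[:h,:w]
put(cv2.resize(a,(250,300)),0,0);put(cv2.resize(b,(236,300)),255,0);put(d,0,305);put(e,400,300)
cv2.imwrite('pics/crop0.png',W)
# fixture: height histogram
def rect(P,box,zlo,zhi,mask=None):
    x0,y0,x1,y1=box; Q=P[y0:y1,x0:x1]; m=(Q[...,2]>zlo)&(Q[...,2]<zhi)
    if mask is not None: m&=mask[y0:y1,x0:x1]
    return Q[m]
for nm,lo,hi in(('bed',.007,.018),('fence',.026,.04)):
  for cn,C,bx in(('top',P,(190,155,240,215)),('side',S,(165,245,260,305))):
    q=rect(C,bx,lo,hi); r=cv2.minAreaRect(q[:,:2].astype(np.float32)*1000); print(nm,cn,len(q),r,q[:,2].mean())
q=rect(P,(305,155,360,225),.0,.3); print(np.histogram(q[:,2],bins=12))
# carton brown etc
q=rect(P,(305,155,360,225),.055,.16);print('carton>55',q.min(0),q.max(0))
q=rect(P,(305,155,360,225),.02,.25);r=cv2.minAreaRect(q[:,:2].astype(np.float32)*1000);print(r)
E
```

```text
bed top 982 ((526.0902099609375, 263.8250732421875), (238.2962188720703, 178.15447998046875), 1.7617886066436768) 0.011711100524683264
bed side 1329 ((485.230224609375, 260.8629455566406), (275.0657043457031, 152.71046447753906), 1.55255925655365) 0.010866778155028478
fence top 264 ((513.3530883789062, 303.7043151855469), (66.33790588378906, 176.15447998046875), 84.8092041015625) 0.0314498549012353
fence side 433 ((458.3447265625, 308.3094177246094), (70.53301239013672, 289.8375244140625), 85.76067352294922) 0.030763591254196036
(array([1478,   50,   48,   49,  154,   97,  111,  139,  133,  144,  135,
         61]), array([9.47959325e-07, 1.12795641e-02, 2.25581803e-02, 3.38367965e-02,
       4.51154127e-02, 5.63940289e-02, 6.76726451e-02, 7.89512613e-02,
       9.02298774e-02, 1.01508494e-01, 1.12787110e-01, 1.24065726e-01,
       1.35344342e-01]))
carton>55 [ 0.39822671 -0.30088197  0.05503479] [ 0.6015844  -0.15093112  0.13534434]
((499.8204040527344, -225.7928924560547), (195.99049377441406, 131.2243194580078), 6.925338268280029)
```

View pics/crop0.png

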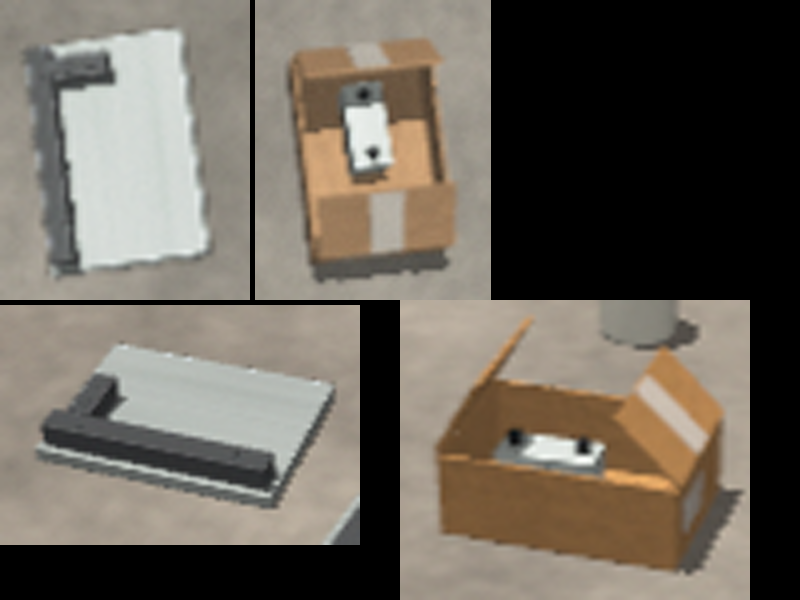

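The crops show the fixture's fence on the +y side and its stop at the far +x end. The cassette stands in the carton with its ports visible, and both flaps are half raised. Now I fit exact poses.

```bash
cat >> h.py <<'E'
def pts(C,box,zlo,zhi,m=None):
    x0,y0,x1,y1=box; Q=C[y0:y1,x0:x1]; k=(Q[...,2]>zlo)&(Q[...,2]<zhi)
    if m is not None: k&=m[y0:y1,x0:x1]
    return Q[k]
def tofr(q,o,yaw):
    c,s=np.cos(yaw),np.sin(yaw); d=q[:,:2]-o
    return np.c_[d@[c,s],d@[-s,c],q[:,2]]*[1e3,1e3,1e3]
def rob(a): return np.percentile(a,[1,5,50,95,99]).round(1)
E
python3 - <<'E'
from h import *
t=load('top');s=load('side');P=cloud(t);S=cloud(s)
hsv=lambda c:cv2.cvtColor(c['img'],cv2.COLOR_RGB2HSV)
for cn,c,C,bx in(('top',t,P,(192,155,240,215)),('side',s,S,(170,250,252,297))):
    H=hsv(c); near=(C[...,0]>.4)&(C[...,0]<.68)&(C[...,1]>.17)&(C[...,1]<.36)
    bed=near&(H[...,2]>150)&(H[...,1]<25); fen=near&(H[...,2]<90)&(C[...,2]>.026)
    q=pts(C,bx,.006,.018,bed); f=pts(C,bx,.02,.04,fen)
    r=cv2.minAreaRect(q[:,:2].astype(np.float32)*1e3); print(cn,'bed',len(q),r,'z',np.median(q[:,2]))
    # fence: long bar line dir
    for yaw in np.radians([4,5,6,7,8,9,10]):
        b=tofr(q,[.53,.25],yaw);g=tofr(f,[.53,.25],yaw)
        print(round(np.degrees(yaw)),'bed x',rob(b[:,0])[[0,4]],'y',rob(b[:,1])[[0,4]],'f x',rob(g[:,0])[[0,4]],'y',rob(g[:,1])[[0,4]],np.median(g[:,1]).round(1))
# carton
for cn,c,C,bx in(('top',t,P,(305,155,360,225)),('side',s,S,(250,160,320,220))):
    H=hsv(c)
    q=pts(C,bx,.015,.2); q=q[(abs(q[:,0]-.5)<.16)&(abs(q[:,1]+.226)<.11)]
    for yaw in np.radians([5,6,7,8,9]):
        b=tofr(q,[.5,-.226],yaw); print(cn,round(np.degrees(yaw)),rob(b[:,0])[[0,4]],rob(b[:,1])[[0,4]])
    b=tofr(q,[.5,-.226],np.radians(7))
    for nm,k in(('near',b[:,0]<-30),('far',b[:,0]>30)):
        g=b[k&(b[:,2]>78)&(abs(b[:,1])<60)]; 
        if len(g)>10: print(nm,len(g),np.polyfit(g[:,2],g[:,0],1),'zmax',g[:,2].max(),'x at top',g[g[:,2]>g[:,2].max()-5].mean(0))
    w=(H[...,1]<50)&(H[...,2]>170); g=pts(C,bx,.045,.06,w); r=cv2.minAreaRect(g[:,:2].astype(np.float32)*1e3);print('cass',len(g),r,g[:,2].mean())
E
```

```text
top bed 971 ((515.0015869140625, 257.0293273925781), (205.2173309326172, 132.58090209960938), 9.40142822265625) z 0.011368866050345705
4 bed x [-101.2   86.8] y [-57.   50.2] f x [-101.    67.6] y [ 9.8 61. ] 46.1
5 bed x [-100.9   86.4] y [-56.3  49.9] f x [-100.    68.4] y [ 8.8 60.1] 47.2
6 bed x [-100.5   86.5] y [-55.4  49.8] f x [-99.   69.1] y [ 7.8 60. ] 48.2
7 bed x [-100.4   86.4] y [-54.6  49.2] f x [-98.   69.8] y [ 6.6 60.3] 49.2
8 bed x [-100.6   86.3] y [-54.1  48.8] f x [-97.   70.5] y [ 5.5 61.3] 50.2
9 bed x [-100.7   86.2] y [-53.8  49.1] f x [-95.9  71.2] y [ 4.3 63. ] 50.6
10 bed x [-100.6   86.2] y [-54.6  50.2] f x [-94.8  71.8] y [ 3.2 64.7] 50.6
side bed 1076 ((522.9258422851562, 260.0938415527344), (191.28030395507812, 134.88665771484375), 7.879528522491455) z 0.010380876186054822
4 bed x [-99.5  86.2] y [-56.6  78.9] f x [-101.2   74.5] y [21.1 78.4] 64.2
5 bed x [-99.4  85.9] y [-55.7  78. ] f x [-100.1   75.8] y [20.1 77.2] 64.7
6 bed x [-99.2  85.4] y [-55.1  77.3] f x [-99.  77.] y [19.2 76.3] 64.9
7 bed x [-99.3  85.3] y [-53.8  76.6] f x [-97.9  78.2]
[... 594 characters left out ...]
p [ 61.87049625   4.31150524 132.33524829]
cass 109 ((514.3998413085938, -223.90866088867188), (56.25020980834961, 35.3575553894043), 10.601244926452637) 0.05332939406179675
side 5 [-97.2  93.9] [-65.4  70.8]
side 6 [-96.6  93.3] [-65.7  70.4]
side 7 [-96.2  93.3] [-66.6  70.5]
side 8 [-96.5  93.5] [-67.4  71.1]
side 9 [-97.1  94. ] [-68.2  72.2]
near 262 [   1.02847695 -170.5882084 ] zmax 122.83648322835438 x at top [-49.75502757   7.32782574 119.64119708]
far 42 [ -0.54624268 131.63198265] zmax 132.12598707813427 x at top [ 61.47829207   6.94075791 129.63593771]
cass 54 ((513.4970092773438, -221.24554443359375), (53.73988723754883, 38.01703643798828), 7.45473575592041) 0.050796378057080045
```

Request:
arm_command([
  [18,16.5,-2],
  [18,16.5,-2],
  [18,16.5,-2],
  [18,16.5,-2],
  [18,16.5,-2],
  [18,16.5,-2],
  [18,16.5,-2],
  [18,16.5,-2],
  [18,16.5,-2],
  [18,16.5,-2],
  [18,16.5,-2],
  [18,16.5,-2],
  [18,16.5,-2],
  [18,16.5,-2],
  [18,16.5,-2],
  [0,0,0],
  [0,0,0],
], spin=[-1.9,-1.9,-1.9,-1.9,-1.9,-1.9,-1.9,-1.9,-1.9,-1.7,0,0,0,0,0,0,0], jaw=-1, squeeze=40)

```text
time: 1.8
tool_pos: [0.4988, -0.2248, 0.3743]
tool_rot: [-3.141, 0.001, 0.124]
contact_force: [0.0, 0.1, -0.3]
opening: 0.0004
grip_force: 0.0
```

Request:
arm_command([
  [0,0,-24],
  [0,0,-24],
  [0,0,-24],
  [0,0,-24],
  [-10,-1.2,0],
  [-10,-1.2,0],
  [-10,-1.2,0],
  [-6,-0.7,2],
  [-6,-0.7,4],
  [-6,-0.7,4],
  [-6,-0.7,3],
  [-7,-0.9,3],
  [-7,-0.9,3],
  [-7,-0.9,2],
  [-7,-0.9,1],
  [-8,-1,0],
  [-8,-1,-1],
  [-7,-0.9,-3],
  [-7,-0.9,-4],
  [-6,-0.7,-5],
], spin=[0,0,0,0,0,0,0,0,0,0,0,0,0,0,0,0,0,0,0,0])

```text
time: 3.8
tool_pos: [0.3801, -0.2396, 0.2874]
tool_rot: [3.141, 0.0, 0.123]
contact_force: [0.3, 0.4, 0.0]
opening: 0.0001
grip_force: 0.3
```

Request:
arm_command([
  [-5,-0.6,-5],
  [-4,-0.5,-5],
  [-3,-0.4,-5],
  [-2,-0.2,-5],
  [0,0,0],
], spin=[0,0,0,0,0])

```text
time: 4.3
tool_pos: [0.3664, -0.2411, 0.267]
tool_rot: [-3.14, 0.001, 0.123]
contact_force: [-0.6, 0.5, -0.3]
opening: 0.0004
grip_force: 0.0
```

```bash
python3 - <<'E'
from h import *
c=shot('side'); i=cv2.cvtColor(c['img'][100:240,220:360],cv2.COLOR_RGB2BGR); cv2.imwrite('pics/s1.png',cv2.resize(i,None,fx=4,fy=4))
E
```

```text
(no output)
```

View pics/s1.png

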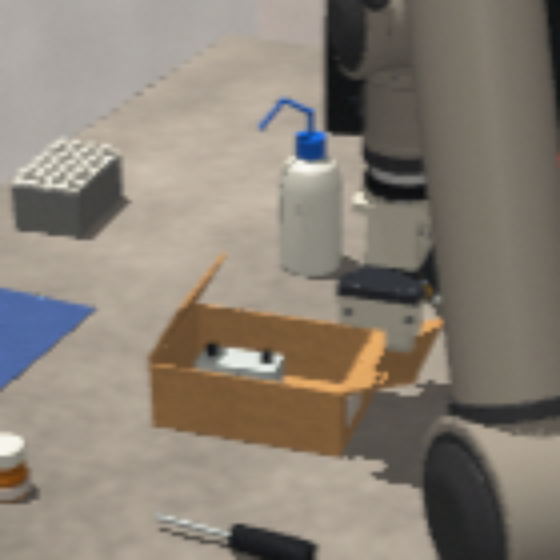

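The near flap is folded outward, seen at (410,355) in the crop. Now the far one.

Request:
arm_command([
  [0,0,22],
  [0,0,23],
  [27,3.3,0],
  [27,3.3,0],
  [27,3.3,0],
  [27,3.3,0],
  [26,3.2,0],
  [0,0,-24],
  [12,1.5,0],
  [12,1.5,0],
  [12,1.5,0],
  [12,1.5,0],
  [6,0.7,3],
  [6,0.7,3],
  [6,0.7,2],
  [7,0.9,2],
  [7,0.9,2],
  [8,1,0],
  [8,1,-1],
], spin=[0,0,0,0,0,0,0,0,0,0,0,0,0,0,0,0,0,0,0])

```text
time: 6.25
tool_pos: [0.5974, -0.2129, 0.2999]
tool_rot: [3.141, -0.0, 0.123]
contact_force: [0.2, -0.1, 0.1]
opening: 0.0003
grip_force: 0.3
```

Request:
arm_command([
  [7,0.9,-3],
  [7,0.9,-4],
  [6,0.7,-5],
  [5,0.6,-5],
  [4,0.5,-5],
  [3,0.4,-5],
  [2,0.2,-5],
  [0,0,0],
  [-2,0,25],
  [-20,-2,25],
  [-25,-3,25],
  [-25,-3,25],
  [0,0,0],
], spin=[0,0,0,0,0,0,0,0,0,0,0,0,0])

```text
time: 7.55
tool_pos: [0.5572, -0.2173, 0.372]
tool_rot: [3.138, -0.005, 0.121]
contact_force: [0.0, 0.6, -0.1]
opening: 0.0008
grip_force: 0.0
```

```bash
python3 - <<'E'
from h import *
c=shot('side'); t=shot('top')
i=cv2.cvtColor(c['img'][140:230,230:340],cv2.COLOR_RGB2BGR); j=cv2.cvtColor(t['img'][150:225,300:360],cv2.COLOR_RGB2BGR)
W=np.zeros((450,800,3),np.uint8);a=cv2.resize(i,None,fx=4,fy=4);W[:a.shape[0],:a.shape[1]]=a;b=cv2.resize(j,None,fx=5.8,fy=5.8);W[:b.shape[0],445:445+b.shape[1]]=b
cv2.imwrite('pics/s2.png',W)
S=cloud(c); q=pts(S,(230,140,340,230),.05,.12); b=tofr(q,[.499,-.225],np.radians(7))
for k in(b[:,0]<-99,b[:,0]>99):
  g=b[k&(abs(b[:,1])<62)]; print(len(g),np.degrees(np.arctan(np.polyfit(g[:,0],g[:,2],1)[0])),g.min(0),g.max(0))
E
```

```text
243 -19.587721143069327 [-161.51841937  -61.34052009   66.39553304] [-99.30758469  61.43074881  95.31089783]
297 19.792968009066694 [ 99.01458119 -60.24161579  65.5285977 ] [161.91360171  61.54878308  93.57688153]
```

View pics/s2.png

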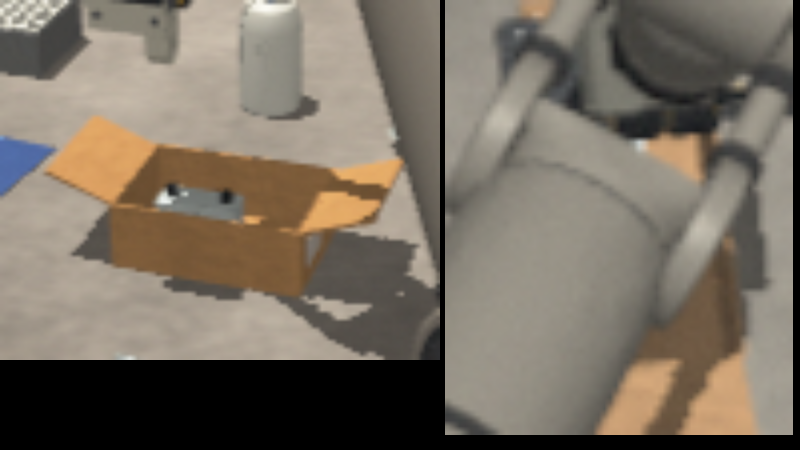

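Both flaps now lie back at about 160°. Next I locate the cassette from its ports and refine the fixture corner.

```bash
python3 - <<'E'
from h import *
import numpy as np
c=load('side')
# top img from start was overwritten; read from png
t=load('top'); t0=dict(t); t0['img']=cv2.cvtColor(cv2.imread('pics/top0.png'),cv2.COLOR_BGR2RGB)
def blobs(c,box,th,z):
    x0,y0,x1,y1=box; g=c['img'][y0:y1,x0:x1].max(2); n,l,st,ce=cv2.connectedComponentsWithStats((g<th).astype(np.uint8))
    for k in range(1,n):
        if 3<=st[k,4]<80:
            m=l==k; w=m*(th-g.astype(float)); v,u=np.nonzero(m); uv=[(u*w[m]).sum()/w.sum()+x0,(v*w[m]).sum()/w.sum()+y0]
            print(st[k,4],np.round(uv,1),onz(c,uv,z).round(4))
print('top');blobs(t0,(318,170,345,202),50,.062)
print('side');blobs(c,(262,178,300,196),50,.058)
S=cloud(c); b=pts(S,(255,175,300,205),.044,.058); r=cv2.minAreaRect(b[:,:2].astype(np.float32)*1e3);print('side top face',len(b),r,b[:,2].mean())
# fixture edges: side camera, fence/bed boundary lines
o=[.522,.260];yaw=np.radians(7.5)
H=c['img'].astype(int).max(2)
q=pts(S,(165,240,262,310),-.002,.05,(H<95)); f=tofr(q,o,yaw)
f=f[(abs(f[:,0])<110)&(abs(f[:,1])<80)]
top=f[f[:,2]>29]
# bar portion x<50 : bin along x, near edge of bar (min y of top) and outer edge
for lo in range(-80,81,20):
    g=top[(top[:,0]>lo)&(top[:,0]<lo+20)]
    if len(g)>3: print(lo,len(g),g[:,1].min().round(1),g[:,1].max().round(1))
g=top[top[:,1]<25]; print('stop x',np.percentile(g[:,0],[0,3,50,97,100]).round(1),g[:,1].min(), 'all x',top[:,0].min(),top[:,0].max())
E
```

```text
top
3 [330.  176.7] [[ 0.5505 -0.2194  0.062 ]]
side
5 [272.1 187. ] [[ 0.5542 -0.2127  0.058 ]]
5 [286.2 188.8] [[ 0.4977 -0.2217  0.058 ]]
side top face 367 ((510.640380859375, -222.2323760986328), (165.8805694580078, 141.19972229003906), 6.1092119216918945) 0.05063745741210459
-80 17 41.6 60.4
-60 24 43.7 59.0
-40 28 43.6 60.6
-20 24 43.6 63.1
0 25 44.8 63.3
20 21 44.2 64.1
40 29 11.7 62.9
60 56 1.1 64.2
80 8 47.4 64.8
stop x [58.5 59.  63.5 73.4 74.4] 1.1240579289370398 all x -91.01619561836382 85.29167432323219
```

```bash
python3 - <<'E'
from h import *
from scipy.ndimage import map_coordinates as mc
c=load('side'); t=load('top'); t['img']=cv2.cvtColor(cv2.imread('pics/top0.png'),cv2.COLOR_BGR2RGB)
def proj(c,X):
    T=np.linalg.inv(c['world_from_camera']); p=X@T[:3,:3].T+T[:3,3]; p=p*[1,-1,-1]
    K=np.array([[c['fx'],0,c['cx']],[0,c['fy'],c['cy']],[0,0,1.]])
    return cv2.projectPoints(p.reshape(-1,1,3),np.zeros(3),np.zeros(3),K,np.array(c['dist_coeffs'],float))[0].reshape(-1,2)
o=np.array([.522,.260]);a=np.radians(8);ex=np.array([np.cos(a),np.sin(a)]);ey=np.array([-ex[1],ex[0]])
def edge(c,along,start,d,ls,z,nm,rng=16):
    # sample profiles along d at positions ls along 'along'; find strongest gradient crossing
    g=cv2.GaussianBlur(c['img'].max(2).astype(float),(0,0),.6); s=np.arange(-rng,rng+.1,.5); out=[]
    for l in ls:
        X=o+along*l*1e-3+np.outer(start*1e-3+s*1e-3,d); uv=proj(c,np.c_[X,np.full(len(X),z)])
        p=mc(g,[uv[:,1],uv[:,0]],order=1); gr=abs(np.gradient(p)); k=gr>.5*gr.max(); i=gr.argmax(); w=gr*(abs(s-s[i])<5)
        out.append((w*s).sum()/w.sum()+start)
    out=np.array(out); f=np.polyfit(ls,out,1); r=out-np.polyval(f,ls); k=abs(r)<2.5; f=np.polyfit(np.array(ls)[k],out[k],1)
    print(nm,'at0 %.1f slope deg %.2f'%(f[1],np.degrees(np.arctan(f[0]))),out.round(1))
L=list(range(-75,45,10))
edge(t,ex,44,ey,L,.012,'top fence inner bottom')
edge(t,ey,58,ex,list(range(8,40,5)),.012,'top stop face bottom')
edge(t,ex,-54,ey,list(range(-80,81,10)),.012,'top bed -y edge')
edge(t,ey,-102,ex,list(range(-50,35,10)),.012,'top bed -x edge')
edge(c,ex,44,ey,L,.032,'side fence inner top')
edge(c,ey,58,ex,list(range(8,40,5)),.032,'side stop face top')
edge(c,ex,-54,ey,list(range(-80,81,10)),.012,'side bed -y edge')
edge(c,ey,-102,ex,list(range(-50,35,10)),.012,'side bed -x edge')
# ports
for nm,c_,z,boxes in(('top',t,.061,[(326,173,334,181),(328,183,337,192)]),('side',c,.058,[(268,183,276,191),(282,185,290,193)])):
    for x0,y0,x1,y1 in boxes:
        g=c_['img'][y0:y1,x0:x1].max(2).astype(float); w=np.clip(np.median(g)*.7-g,0,None); v,u=np.mgrid[y0:y1,x0:x1]
        uv=[(u*w).sum()/w.sum(),(v*w).sum()/w.sum()]; print(nm,np.round(uv,1),onz(c_,uv,z).round(4))
E
```

```text
top fence inner bottom at0 38.4 slope deg 1.05 [37.7 38.  36.2 36.5 38.  38.  37.9 38.1 39.3 38.4 38.9 39.1]
top stop face bottom at0 54.8 slope deg -1.89 [54.5 54.7 53.8 54.  54.5 53.4 53.6]
top bed -y edge at0 -65.2 slope deg 1.08 [-67.1 -66.1 -66.  -66.5 -66.1 -65.6 -65.4 -65.4 -64.8 -65.3 -65.2 -64.3
 -63.2 -64.9 -64.2 -63.9 -63.8]
top bed -x edge at0 -94.9 slope deg -0.07 [-95.7 -94.3 -94.4 -94.8 -94.3 -95.2 -95.8 -94.6 -94.8]
side fence inner top at0 42.6 slope deg 0.96 [41.6 41.4 41.5 42.  42.1 41.7 42.3 42.7 43.2 42.4 42.7 43.5]
side stop face top at0 54.1 slope deg -15.13 [52.8 51.1 47.9 44.8 44.9 45.2 45.2]
side bed -y edge at0 -62.0 slope deg 0.94 [-64.  -62.4 -62.7 -63.5 -63.3 -62.9 -62.  -62.2 -60.2 -61.5 -61.4 -62.3
 -60.5 -62.4 -60.2 -61.3 -61.1]
side bed -x edge at0 -94.3 slope deg -1.39 [-93.1 -92.9 -93.6 -94.2 -94.1 -94.5 -94.1 -94.8 -94.9]
top [329.8 176.6] [[ 0.5511 -0.219   0.061 ]]
top [332.5 189.4] [[ 0.4993 -0.2296  0.061 ]]
side [272.5 187. ] [[ 0.5528 -0.2129  0.058 ]]
side [286.1 188.8] [[ 0.498  -0.2214  0.058 ]]
```

Request:
arm_command([
  [-11,-1.5,0],
  [-11,-1.2,0],
  [-10,-1,0],
  [0,0,0],
  [0,0,0],
  [0,0,-24],
  [0,0,-24],
  [0,0,-24],
  [0,0,-24],
  [0,0,-24],
  [0,0,-24],
  [0,0,-12],
  [0,0,-10],
  [0,0,0],
], spin=[0.9,0.9,0.8,0,0,0,0,0,0,0,0,0,0,0], jaw=0.35)

```text
time: 9.05
tool_pos: [0.5268, -0.2203, 0.2009]
tool_rot: [-3.141, 0.001, 0.168]
contact_force: [-0.2, 0.9, 0.6]
opening: 0.062
grip_force: 0.0
```

Request:
arm_command([
  [0,0,0],
  [0,0,0],
  [0,0,0],
  [0,0,0],
  [0,0,0],
  [0,0,0],
  [0,0,0],
  [0,0,0],
], spin=[0,0,0,0,0,0,0,0], jaw=-1, squeeze=45)

```text
time: 9.85
tool_pos: [0.5271, -0.2208, 0.2026]
tool_rot: [3.14, -0.002, 0.168]
contact_force: [0.7, -2.4, 6.7]
opening: 0.0356
grip_force: 45.0
```

Request:
arm_command([
  [0,0,0],
  [0,0,0],
  [0,0,5],
  [0,0,0],
], spin=[0,0,0,0], jaw=0.1)

```text
time: 10.25
tool_pos: [0.5269, -0.2204, 0.2071]
tool_rot: [3.141, -0.0, 0.168]
contact_force: [-1.0, -0.2, -0.6]
opening: 0.0503
grip_force: 0.0
```

Request:
arm_command([
  [0,0,0],
  [0,0,0],
  [0,0,0],
  [0,0,0],
  [0,0,0],
], spin=[0,0,0,0,0], jaw=-1, squeeze=58)

```text
time: 10.75
tool_pos: [0.5267, -0.2205, 0.2067]
tool_rot: [3.142, 0.0, 0.168]
contact_force: [-0.0, -0.4, -0.4]
opening: 0.0357
grip_force: 58.0
```

Request:
arm_command([
  [0,0,10],
  [0,0,20],
  [0,0,30],
  [0,0,30],
  [0,0,30],
  [0,0,0],
], spin=[0,0,0,0,0,0])

```text
time: 11.35
tool_pos: [0.5275, -0.2208, 0.3313]
tool_rot: [3.136, -0.006, 0.168]
contact_force: [0.5, -0.5, -4.1]
opening: 0.0356
grip_force: 58.0
```

```bash
python3 - <<'E'
from h import *
c=shot('side')
i=cv2.cvtColor(c['img'][90:220,220:360],cv2.COLOR_RGB2BGR);cv2.imwrite('pics/s3.png',cv2.resize(i,None,fx=4.5,fy=4.5))
print(observe()['tool_pos'])
E
```

```text
[ 0.5269137  -0.22047003  0.32863152]
```

View pics/s3.png

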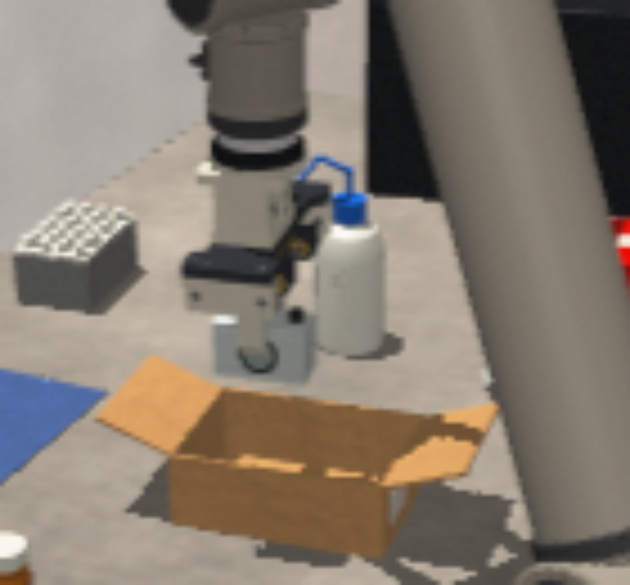

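The cassette hangs level in the gripper, at (265,345) in the crop. I carry it to the fixture.

Request:
arm_command([
  [0,10,0],
  [0,20,0],
  [0,27,0],
  [0,27,0],
  [0,27,0],
  [0,27,0],
  [0,27,0],
  [0,27,0],
  [0,27,0],
  [0,27,0],
  [0,27,0],
  [0,27,0],
  [0,27,0],
  [0,27,0],
  [0,27,0],
  [0,27,0],
  [0,27,0],
  [0,27,0],
  [-1,20,0],
  [0,9,0],
], spin=[0,0,0,0,0,0,0,0,0,0,0,0,0,0,-0.3,-0.3,0,0,0,0])

```text
time: 13.4
tool_pos: [0.5245, 0.2725, 0.3244]
tool_rot: [3.141, 0.004, 0.16]
contact_force: [0.1, -0.2, -3.8]
opening: 0.0357
grip_force: 58.0
```

Request:
arm_command([
  [0,0,0],
  [0,0,0],
  [0,0,-25],
  [0,0,-25],
  [0,0,-25],
  [0,0,-15],
  [0,0,0],
  [0,0,0],
], spin=[0,0,0,0,0,0,0,0])

```text
time: 14.2
tool_pos: [0.5261, 0.2698, 0.237]
tool_rot: [3.141, 0.0, 0.156]
contact_force: [0.3, 0.6, -3.1]
opening: 0.0352
grip_force: 58.0
```

```bash
python3 - <<'E'
from h import *
c=shot('side')
i=cv2.cvtColor(c['img'][200:310,150:280],cv2.COLOR_RGB2BGR);cv2.imwrite('pics/s4.png',cv2.resize(i,None,fx=5,fy=5))
for k in range(2): o=observe();print(o['tool_pos'],o['tool_rot'],o['contact_force'])
E
```

```text
[0.52629129 0.27002634 0.23770067] [-3.14151584e+00 -1.46104978e-03  1.56695187e-01] [-0.19199343  0.20418381 -2.9170264 ]
[0.52629129 0.27002634 0.23770067] [-3.14151584e+00 -1.46104978e-03  1.56695187e-01] [-0.19199343  0.20418381 -2.9170264 ]
```

View pics/s4.png

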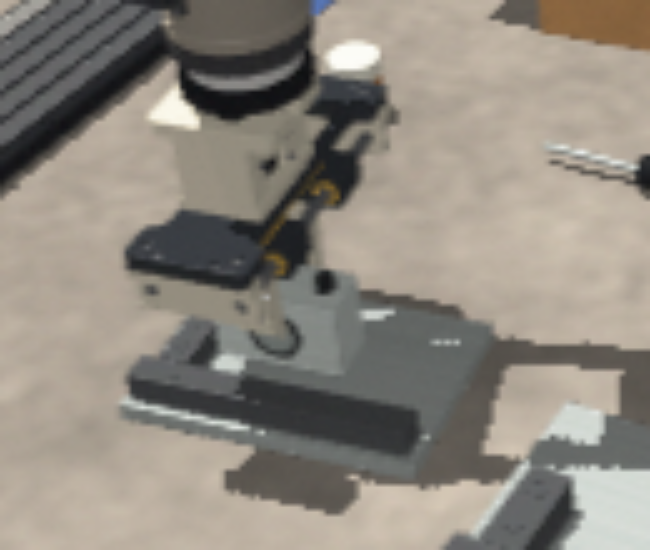

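The cassette hangs clear above the bed, between stop and fence at (290,320). Lowering until near the bed, then moving up to the stop.

Request:
arm_command([
  [0,0,-8],
  [0,0,-6],
  [0,0,-4],
  [0,0,-2],
  [0,0,0],
  [0,0,0],
], spin=[0,0,0,0,0,0])

```text
time: 14.85
tool_pos: [0.5258, 0.2706, 0.2168]
tool_rot: [3.142, -0.0, 0.158]
contact_force: [0.6, -0.2, -2.6]
opening: 0.0351
grip_force: 58.0
```

Request:
arm_command([
  [2,0.3,0],
  [2,0.3,0],
  [2,0.3,0],
  [0,0,0],
], spin=[0,0,0,0])

```text
time: 15.25
tool_pos: [0.5321, 0.2715, 0.2169]
tool_rot: [3.142, -0.001, 0.158]
contact_force: [1.0, -0.4, -2.9]
opening: 0.0357
grip_force: 58.0
```

Request:
arm_command([
  [1,0.2,0],
  [1,0.2,0],
  [0,0,0],
], spin=[0,0,0])

```text
time: 15.55
tool_pos: [0.5339, 0.2719, 0.2168]
tool_rot: [3.142, -0.0, 0.158]
contact_force: [0.8, 0.3, -2.4]
opening: 0.0357
grip_force: 58.0
```

Request:
arm_command([
  [1,0.15,0],
  [1,0.15,0],
  [0,0,0],
], spin=[0,0,0])

```text
time: 15.85
tool_pos: [0.5359, 0.2722, 0.2168]
tool_rot: [3.142, -0.0, 0.158]
contact_force: [0.5, -0.7, -3.5]
opening: 0.0357
grip_force: 58.0
```

Request:
arm_command([
  [1,0.15,0],
  [1,0.15,0],
  [0,0,0],
], spin=[0,0,0])

```text
time: 16.15
tool_pos: [0.5379, 0.2725, 0.2168]
tool_rot: [3.142, -0.0, 0.158]
contact_force: [0.2, -0.0, -3.6]
opening: 0.0355
grip_force: 58.0
```

Request:
arm_command([
  [1,0.15,0],
  [0,0,0],
], spin=[0,0])

```text
time: 16.35
tool_pos: [0.5389, 0.2726, 0.2168]
tool_rot: [3.142, -0.0, 0.158]
contact_force: [0.3, 0.1, -2.1]
opening: 0.0358
grip_force: 58.0
```

Request:
arm_command([
  [1,0.15,0],
  [0,0,0],
], spin=[0,0])

```text
time: 16.55
tool_pos: [0.5399, 0.2728, 0.2168]
tool_rot: [3.142, -0.0, 0.158]
contact_force: [-0.0, -0.4, -3.5]
opening: 0.0357
grip_force: 58.0
```

Request:
arm_command([
  [1,0.15,0],
  [0,0,0],
], spin=[0,0])

```text
time: 16.75
tool_pos: [0.5409, 0.2729, 0.2168]
tool_rot: [3.141, -0.0, 0.158]
contact_force: [-0.9, -0.1, -2.6]
opening: 0.0355
grip_force: 58.0
```

Request:
arm_command([
  [1,0.15,0],
  [0,0,0],
], spin=[0,0])

```text
time: 16.95
tool_pos: [0.5418, 0.2731, 0.2167]
tool_rot: [3.142, 0.0, 0.158]
contact_force: [-0.0, -0.8, -2.6]
opening: 0.0355
grip_force: 58.0
```

```bash
python3 - <<'E'
from h import *
c=shot('side')
i=cv2.cvtColor(c['img'][240:300,160:250],cv2.COLOR_RGB2BGR);cv2.imwrite('pics/s5.png',cv2.resize(i,None,fx=8,fy=8,interpolation=cv2.INTER_CUBIC))
E
```

```text
(no output)
```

View pics/s5.png

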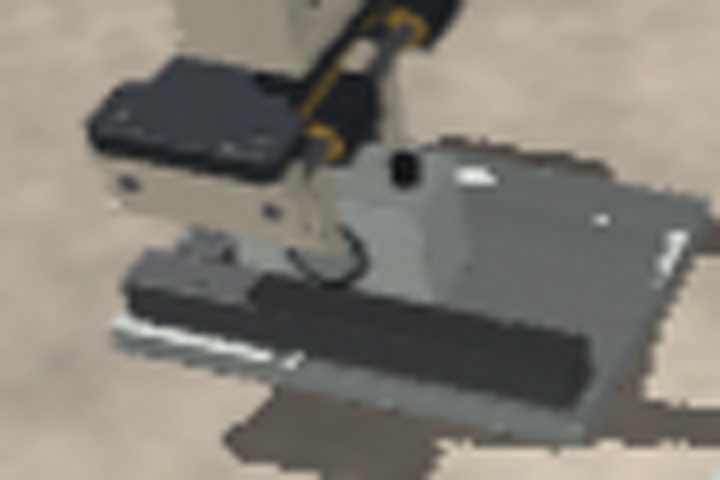

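The cassette's stop-side end (px 236) is just short of the stop face (px ~232). I continue.

Request:
arm_command([
  [1,0.15,0],
  [0,0,0],
], spin=[0,0])

```text
time: 17.2
tool_pos: [0.5423, 0.2732, 0.2165]
tool_rot: [3.141, 0.002, 0.158]
contact_force: [-3.2, 0.1, -1.4]
opening: 0.0357
grip_force: 58.0
```

Request:
arm_command([
  [1,0.15,0],
  [0,0,0],
], spin=[0,0])

```text
time: 17.4
tool_pos: [0.5427, 0.2733, 0.2163]
tool_rot: [3.141, 0.004, 0.158]
contact_force: [-6.4, -1.0, 0.6]
opening: 0.0349
grip_force: 58.0
```

Request:
arm_command([
  [1,0.15,0],
  [0,0,0],
], spin=[0,0])

```text
time: 17.6
tool_pos: [0.5431, 0.2734, 0.2162]
tool_rot: [3.141, 0.006, 0.158]
contact_force: [-9.8, -1.6, 0.7]
opening: 0.0352
grip_force: 58.0
```

Request:
arm_command([
  [-2.3,-0.35,0],
  [0,0,0],
  [-0.3,2,0],
  [-0.3,2,0],
  [0,0,0],
], spin=[0,0,0,0,0])

```text
time: 18.1
tool_pos: [0.5416, 0.2772, 0.2164]
tool_rot: [3.141, 0.001, 0.158]
contact_force: [-5.1, -0.8, -3.4]
opening: 0.0355
grip_force: 58.0
```

Request:
arm_command([
  [-0.15,1,0],
  [-0.15,1,0],
  [0,0,0],
], spin=[0,0,0])

```text
time: 18.4
tool_pos: [0.5413, 0.2791, 0.2164]
tool_rot: [3.141, 0.001, 0.158]
contact_force: [-4.2, -1.6, -2.9]
opening: 0.0358
grip_force: 58.0
```

Request:
arm_command([
  [-0.15,1,0],
  [-0.15,1,0],
  [0,0,0],
], spin=[0,0,0])

```text
time: 18.7
tool_pos: [0.541, 0.2811, 0.2164]
tool_rot: [3.141, 0.001, 0.158]
contact_force: [-5.0, -2.4, -3.4]
opening: 0.0353
grip_force: 58.0
```

Request:
arm_command([
  [-0.15,1,0],
  [0,0,0],
], spin=[0,0])

```text
time: 18.9
tool_pos: [0.5408, 0.282, 0.2164]
tool_rot: [3.141, 0.002, 0.158]
contact_force: [-4.7, -3.4, -2.9]
opening: 0.0357
grip_force: 58.0
```

Request:
arm_command([
  [-0.6,-0.1,0],
  [0,0,0],
], spin=[0,0])

```text
time: 19.1
tool_pos: [0.5405, 0.2821, 0.2166]
tool_rot: [-3.142, -0.0, 0.158]
contact_force: [-3.2, -1.3, -5.4]
opening: 0.0353
grip_force: 58.0
```

Request:
arm_command([
  [-0.15,1,0],
  [0,0,0],
], spin=[0,0])

```text
time: 19.3
tool_pos: [0.5404, 0.2831, 0.2167]
tool_rot: [3.142, -0.0, 0.158]
contact_force: [-3.6, -1.4, -3.3]
opening: 0.0356
grip_force: 58.0
```

Request:
arm_command([
  [-0.15,1,0],
  [0,0,0],
], spin=[0,0])

```text
time: 19.5
tool_pos: [0.5403, 0.2838, 0.2168]
tool_rot: [3.141, 0.0, 0.158]
contact_force: [-3.4, -4.2, -3.9]
opening: 0.0357
grip_force: 58.0
```

Request:
arm_command([
  [-0.15,1,0],
  [0,0,0],
], spin=[0,0])

```text
time: 19.7
tool_pos: [0.5403, 0.2841, 0.2168]
tool_rot: [3.139, 0.0, 0.158]
contact_force: [-2.8, -8.1, -2.7]
opening: 0.0356
grip_force: 58.0
```

Request:
arm_command([
  [0.3,-2,0],
  [0,0,0],
  [0,0,-0.5],
  [0,0,0],
], spin=[0,0,0,0])

```text
time: 20.1
tool_pos: [0.5403, 0.2833, 0.2164]
tool_rot: [-3.142, -0.0, 0.158]
contact_force: [-4.8, -1.0, -1.4]
opening: 0.0355
grip_force: 58.0
```

Request:
arm_command([
  [0,0,-1],
  [0,0,0],
], spin=[0,0])

```text
time: 20.3
tool_pos: [0.5403, 0.2833, 0.2157]
tool_rot: [-3.141, -0.0, 0.158]
contact_force: [-5.3, -1.1, 1.3]
opening: 0.0354
grip_force: 58.0
```

Request:
arm_command([
  [0,0,-1],
  [0,0,0],
], spin=[0,0])

```text
time: 20.5
tool_pos: [0.5402, 0.2833, 0.2157]
tool_rot: [-3.141, -0.001, 0.158]
contact_force: [-8.2, -3.1, 6.9]
opening: 0.0358
grip_force: 58.0
```

Request:
arm_command([
  [-0.15,1,-0.5],
  [0,0,0],
], spin=[0,0])

```text
time: 20.7
tool_pos: [0.5402, 0.2836, 0.2157]
tool_rot: [3.14, -0.001, 0.158]
contact_force: [-8.6, -6.5, 12.9]
opening: 0.036
grip_force: 58.0
```

Request:
arm_command([
  [-0.15,1,-0.5],
  [0,0,0],
], spin=[0,0])

```text
time: 20.9
tool_pos: [0.5402, 0.2839, 0.2157]
tool_rot: [3.139, -0.0, 0.158]
contact_force: [-9.4, -11.2, 15.3]
opening: 0.036
grip_force: 58.0
```

Request:
arm_command([
  [-1.2,0.9,0],
  [0,0,0],
], spin=[0,0])

```text
time: 21.1
tool_pos: [0.5397, 0.2843, 0.2157]
tool_rot: [3.138, -0.003, 0.158]
contact_force: [-5.6, -14.2, 12.7]
opening: 0.0353
grip_force: 58.0
```

Request:
arm_command([
  [-0.15,1,0],
  [0,0,0],
], spin=[0,0])

```text
time: 21.3
tool_pos: [0.5398, 0.2845, 0.2157]
tool_rot: [3.137, -0.002, 0.158]
contact_force: [-4.7, -17.9, 15.6]
opening: 0.0355
grip_force: 58.0
```

Request:
arm_command([
  [-0.05,0.4,0.2],
  [0,0,0],
  [0,0,0],
  [0,0,0],
], spin=[0,0,0,0])

```text
time: 21.7
tool_pos: [0.5398, 0.2846, 0.2157]
tool_rot: [3.136, -0.002, 0.158]
contact_force: [-3.8, -18.6, 13.7]
opening: 0.0355
grip_force: 58.0
```

```bash
python3 - <<'E'
from h import *
c=shot('side');t=shot('top')
i=cv2.cvtColor(c['img'][230:310,155:255],cv2.COLOR_RGB2BGR);a=cv2.resize(i,None,fx=5.5,fy=5.5,interpolation=cv2.INTER_CUBIC)
j=cv2.cvtColor(c['img'][155:225,235:335],cv2.COLOR_RGB2BGR);b=cv2.resize(j,None,fx=2.4,fy=2.4)
W=np.zeros((450,800,3),np.uint8);W[:a.shape[0],:a.shape[1]]=a[:450,:800];W[:b.shape[0],555:555+b.shape[1]]=b
cv2.imwrite('pics/s6.png',W)
o=observe();print(o['tool_pos'],o['contact_force'],o['time'])
E
```

```text
[0.5397815  0.28465569 0.21571436] [ -5.52069695 -18.26945694  14.22629045] 21.8
```

View pics/s6.png

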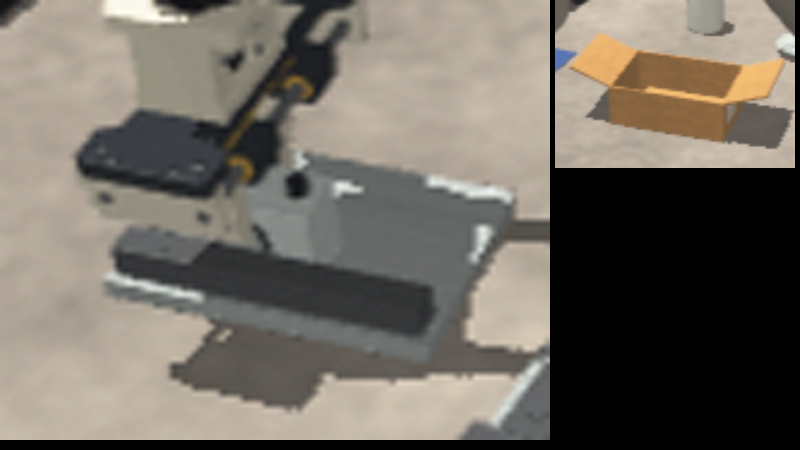

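The cassette sits at (295,225) tight to the fence and up to the stop. The push is steady at about 14 N down and 18 N towards the fence, and the flaps are still open.

```bash
python3 -c "
from cell import *
print(hand_in())"
```

```text
the job is handed in; nothing more can be done
None
```

The job is handed in at about 22 s: both flaps are folded back to about 160°, and the cassette is in the smaller grey fixture with its end up to the stop, held at about 14 N down and 18 N towards the fence.

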